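# Hold the check standard in the photometer

## Robot

A 7-joint arm with a two-finger parallel gripper is mounted at the origin on the work surface. World frame = base frame: x ahead of the robot, y to its left, z up, the work surface at z = 0. Lengths are in m, angles in rad, forces in N, time in s.
With the tool pointing down it reaches from about 0.35 to 0.775 m from the base axis. Payload 3.1 kg.
Tool frame: the origin (TCP) lies between the finger pads, 19 mm behind the fingertips; this is the grasp point; z points along the fingers, y is the line along which they close (so a half turn about z gives the same grasp; the last joint's range is limited). The gripper opens to 85 mm and grips with 20 to 120 N. Pads are 22 mm wide; open, the fingers measure 114 mm over their backs; the gripper's body (76 mm by 85 mm) begins 54 mm behind the grasp point. The pads swing forward as they close: fully open they stand 13 mm farther back than shut.
Start: joints at [1.237, 0.311, 0.014, 1.512, -0.004, 1.319, -0.027], TCP at [0.158, -0.527, 0.25] pointing down, gripper open.
Joint ranges: [-2.7, 2.7], [-0.3, 1.91], [-1.27, 1.3], [0.12, 2.57], [-1.44, 4.58], [0.2, 2.03], [-3.05, 3.05]. Speed limits (rad/s): [2.79, 2.79, 3.14, 3.14, 3.14, 3.14, 3.14].

## Interface

Orientations are given as a unit quaternion [x, y, z, w].
In Python, from bench import env gives the robot as it stands.
- The arm moves only by the tool shift_gripper, called after "Emit:" as a command line: name --pt "numbers of a row" for each row, then --argument value for the rest. Schema: {"type":"object","properties":{"ticks":{"type":"array","items":{"type":"array","items":{"type":"number"},"minItems":4,"maxItems":4},"minItems":1,"maxItems":8},"jaw":{"type":"number"},"only":{"type":"string"},"quiet":{"type":"boolean"},"lines":{"type":"string"}},"required":["ticks"],"additionalProperties":false}. ticks is a list of rows, 1 to 8 of them, each of 4 numbers: dx, dy, dz in m, then a turn about the tool's z in rad; each row shifts and turns the commanded pose from where the row before left it, along the tool's axes as they then stand; what a row does not reach is not made up. A row lasts 1/10 s, in which the tool goes at most 0.05 m and 0.15 rad, less where a joint would pass 70% of its speed; a pose out of reach is approached as far as the arm can. jaw is the finger opening in m, set as the call begins (left out keeps the last). The fingers move at their own pace and stop on an object; the grip force is fixed at half the most. Time passes only in rows, so rows that do not move let the fingers close. The tool returns the time, the measured TCP pose, the force, the opening and the grip force at its end. only (a regular expression) keeps the lines of the reply that match it, lines (a string "A,B") keeps lines A to B, and quiet returns only ok. Input that does not fit is refused with a message, and nothing moves.
- env.sense(): the state, without advancing time (a new reading comes with each control period).
- env.read_camera(name): name is "scene" or "top"; returns the picture (420x560x3 uint8, blue, green, red); there is no depth.
- env.camera_params(name): a dict with "fx", "fy", "cx", "cy" (pixels), "distortion" ([k1, k2, p1, p2, k3] as OpenCV has them; the pictures are not rectified), "R" (3x3) and "t" (3): a world point X has camera coordinates R X + t. Camera axes: x right, y down, z forward; pixel columns grow to the right and rows downward; lengths in m; the calibration is good to about 2 mm. A picture is of the moment at which its call begins. camera_params takes no time and is no camera call.
- env.close_job(): hands the job in; it is judged then, once.
The state is a dict: "clock": time; "joints": joint angles; "joint_vel": joint speeds; "joint_torque": joint torques, N m; "eef_pos": TCP position; "tool_rot": TCP orientation; "contact_force": force on the tool from outside, world axes, zero at the start; "wrist_torque": the same for the moment, N m; "opening": finger opening in m; "finger_force": force on a finger pad.
Only numpy, scipy, OpenCV 4.12 (cv2) and the standard library are available. Lean on these libraries where they do the work, as an engineer would, in place of code of your own. Each camera call takes 0.05 s, during which the arm holds its last target. There are 200 camera calls.

## Task

Take the slim flat-bladed check standard (the one whose blade fits the photometer's slot) out of its compartment in the tray and pass its blade down through the slot, against the spring inside, until its collar meets the metal plate. Keep hold of its grip and finish like that, still gripping it and pressing it fully down, since the spring pushes it out again if it is let go. Leave the other two standards and the dropper bottle, jar and beaker standing where they are.

Things in the scene. Friction and masses are not known exactly. Their poses are not given: they have to be found in the camera images.
- slim_standard: Standard to use, upright in a compartment. Bottom up: black blade 34 x 18 mm, 50 mm long, glass-paned (lowest 6 mm tapers 2 mm a side); aluminium collar 48 x 32 x 6 mm (50-56 mm above the foot); grip bar 30 x 14 mm, 28 mm high (56-84 mm). 60-130 g. Origin: centre of foot underside; z up; x along the 34 and 30 mm sides, y along the 18 and 14 mm ones. Same when turned half round about z.
- slim_head (a point): Middle of that standard's grip bar, 70 mm above its foot, 14 mm above the collar's upper face; axes as the standard's.
- wide_standard: Check standard of the same build, but its blade is 46 x 18 mm and its collar 60 x 32 mm: too wide for the slot. Stands in another compartment; leave it. Same axes and heights, origin under the foot.
- round_standard: Check standard with a round black stem of 34 mm diameter and a round 48 mm collar, same grip bar and heights: does not fit the slot. Stands in another compartment; leave it. Origin under the foot.
- tray: Grey fixed tray 82 x 236 mm and 35 mm high, floor 5 mm thick, with walls across its length making three compartments in a row along its y, 77 mm apart, each 72 mm long in x and about 72 mm in y. Origin: centre of the underside, z up.
- reader: The photometer: fixed white box 200 mm (x) by 160 mm (y), 95 mm high at its aluminium slot plate (120 x 140 mm), with a sloped grey control panel on the -x side of its top. The slot is in the middle of the plate, 30 mm towards +x from the box's centre. Origin: centre of the underside, z up.
- slot (a point): Centre of the slot's mouth on the plate's top, 95 mm above the table. Slot goes straight down, 36 mm along y and 20 mm along x (photometer axes): 2 mm more than the blade each way; 1 mm bevel at the mouth. Plate 12 mm thick, below it the well is 48 x 32 mm. Blade fully in: the standard's origin is 50 mm below this point, its collar on the plate.
- platform (a joint): Spring platform inside the well, 36 mm below the mouth: 0 when up, grows as it is pushed down (m), travel 16 mm. The blade meets it when 36 mm deep and has pushed it 14 mm when the collar is on the plate. It pushes back with 3 N at first and 6.5 N at 14 mm, enough to lift the standard when released.
- dropper: Amber dropper bottle, 28 mm diameter, 70 mm high, upright on the table between tray and photometer; leave it. Origin under its foot.
- jar: Capped clear sample jar, 48 mm diameter, 55 mm high, upright on the table between tray and photometer; leave it. Origin under its foot.
- beaker: Glass beaker, 64 mm diameter, 80 mm high, upright on the table between tray and photometer, farthest out; leave it. Origin under its foot.

How it is judged:
On the way:
1. the slim standard is held by the fingers, lifted clear above the tray and the photometer (height (world z) of slim_standard above 0.1 m and contact force between slim_standard and the fingers above 1 N), for 0.2 s.
At the end, for the whole second after the job is handed in: Blade in slot, collar at most 3.5 mm above the plate, centred within 4 mm, upright within 4.5 deg, platform down over 10.5 mm, fingers still on the grip bar (TCP within 28 mm of its middle, over 2 N), nothing moving; named others upright, within 30 mm of their start (z of slim_standard in the frame of slot below -0.0465 m and horizontal distance between slim_standard and slot below 0.004 m and angle between the z axis of slim_standard and the z axis of reader, either way round below 0.08 rad and angle between the x axis of slim_standard and the y axis of reader, either way round below 0.12 rad and value of joint platform above 0.0105 m and contact force between slim_standard and the fingers above 2 N and distance between slim_head and the grasp point below 0.028 m and linear speed of slim_standard below 0.02 m/s and distance of each of wide_standard, round_standard, dropper, jar, beaker from where it was at the start of the episode below 0.03 m and angle between each of wide_standard, round_standard, dropper, jar, beaker's own z axis and vertical below 0.5 rad); the arm keeps its last pose, push and grip.
It fails at once if another thing is shoved more than 30 mm away or tipped over (distance of any of wide_standard, round_standard, dropper, jar, beaker from where it was at the start of the episode above 0.03 m or angle between any of wide_standard, round_standard, dropper, jar, beaker's own z axis and vertical above 0.5 rad).
It fails at once if the standard is forced onto the photometer with more than 80 N (contact force between slim_standard and reader above 80 N).
It also fails if it takes over 42 s, if anything falls off the work surface, if the arm or the gripper's body presses on something with over 40 N, if the wrist force passes 120 N, or if a joint passes its speed limit or range.

## Working session

There is one attempt and no reset: what is moved stays moved. The work goes in short steps, Python scripts to look and compute and a tool call to move; the robot and the scene stay as the last step left them, time stands still between calls to the robot, and variables do not carry over. Pictures are saved under pics/ and viewed, at most 10 in all, crops included, and the job is handed in when it is done.

```bash
ls; mkdir -p pics; python3 - <<'E'
from bench import env
import cv2
s=env.sense();print({k:s[k] for k in('clock','eef_pos','tool_rot','opening')})
for n in('scene','top'):
    cv2.imwrite(f'pics/{n}0.png',env.read_camera(n));print(n,env.camera_params(n))
E
```

```text
bench.py
pics
{'clock': 0.0, 'eef_pos': array([ 0.1580328 , -0.52610143,  0.24893184]), 'tool_rot': array([ 9.89367280e-01,  1.45433900e-01, -2.31990894e-04, -1.14529161e-03]), 'opening': 0.08552391107285932}
scene {'fx': 404.89848951958396, 'fy': 404.89848951958396, 'cx': 281.3484574763502, 'cy': 214.7929990767041, 'distortion': array([-0.05615103,  0.        ,  0.        ,  0.        ,  0.        ]), 'R': array([[-0.18004385,  0.98364121, -0.00584732],
       [ 0.59593819,  0.10434622, -0.79622204],
       [-0.78258666, -0.14683952, -0.60497626]]), 't': array([ 0.09755061, -0.26764114,  1.26476258])}
top {'fx': 410.848508287263, 'fy': 410.848508287263, 'cx': 270.9580049350575, 'cy': 208.58487840376625, 'distortion': array([-0.0936563,  0.       ,  0.       ,  0.       ,  0.       ]), 'R': array([[ 0.00958752, -0.99995176, -0.00213261],
       [-0.99016726, -0.00919601, -0.13958591],
       [ 0.13955957,  0.00344992, -0.99020767]]), 't': array([-0.00799302,  0.6035591 ,  0.92795001])}
```

View pics/top0.png

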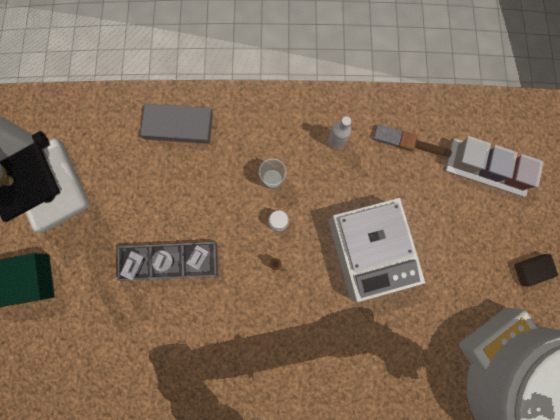

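View pics/scene0.png

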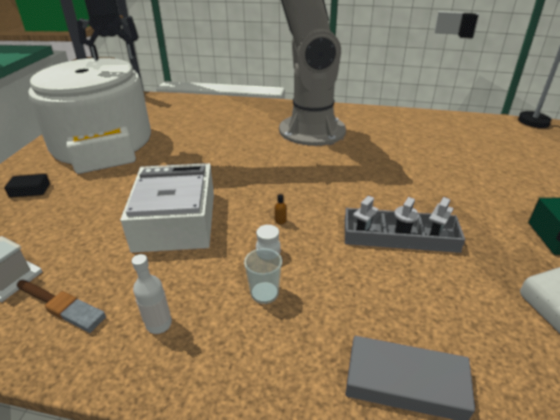

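The top view shows the tray at (167,260) holding three standards, with tops near (132,265), (163,261) and (198,258). The photometer is at (378,250) with its slot at (377,236). The dropper is at (276,263), the jar at (279,220) and the beaker at (273,174). Next I'll crop in on the tray and the slot.

```bash
python3 - <<'E'
import cv2,numpy as np
t=cv2.imread('pics/top0.png');s=cv2.imread('pics/scene0.png')
R=lambda im,x,y,w,h,f:cv2.resize(im[y:y+h,x:x+w],None,fx=f,fy=f,interpolation=cv2.INTER_CUBIC)
a=R(t,112,235,110,50,7);b=R(s,340,190,125,65,6)
c=R(t,328,192,100,112,5)
o=np.zeros((600,800,3),np.uint8)
cv2.imwrite('pics/cropA.png',a)
d=R(s,122,160,96,90,3)
o[:560,:500]=c;o[:270,505:793]=d
cv2.imwrite('pics/cropB.png',o)
cv2.imwrite('pics/cropC.png',b)
E
```

```text
(no output)
```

View pics/cropA.png

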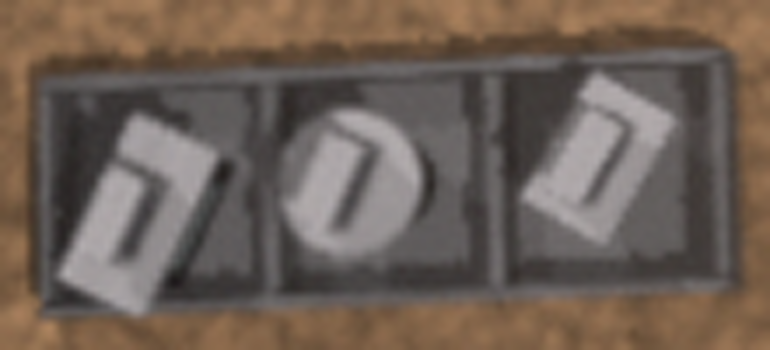

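View pics/cropB.png

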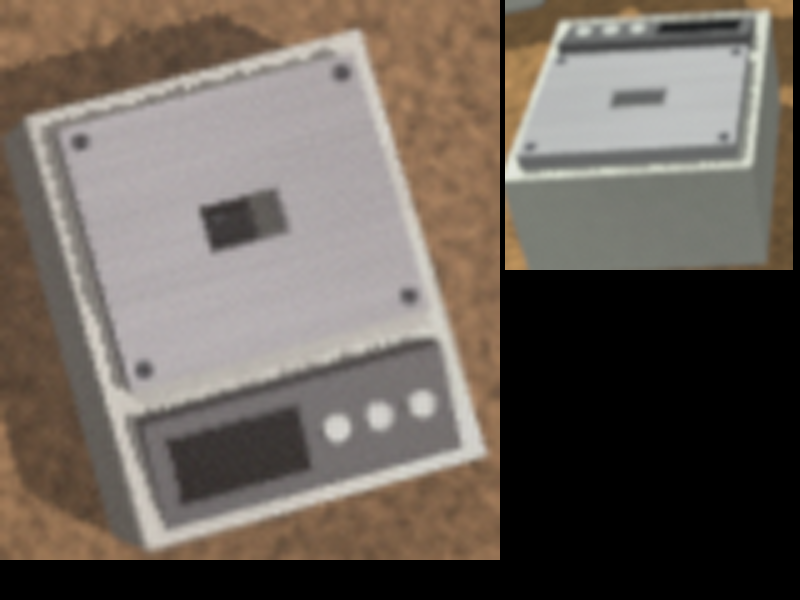

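View pics/cropC.png

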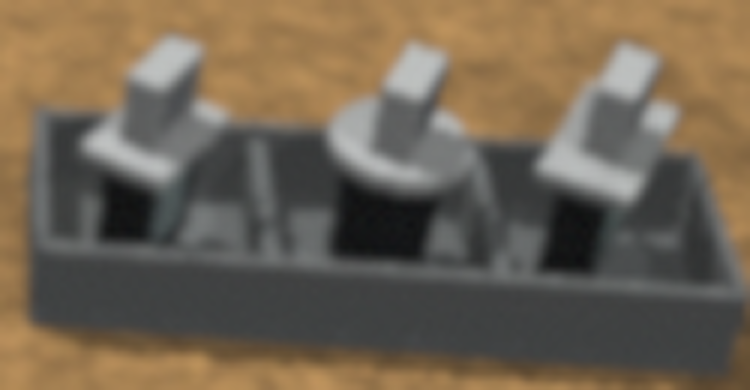

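The collar nearest the photometer, at (198,258) in the top view, is the shorter rectangle, so it looks like the slim standard. I'll measure it to confirm.

```bash
cat > h.py <<'E'
import cv2,numpy as np
from bench import env
def ray(n,uv):
    p=env.camera_params(n);K=np.array([[p['fx'],0,p['cx']],[0,p['fy'],p['cy']],[0,0,1]])
    u=cv2.undistortPoints(np.array(uv,float).reshape(-1,1,2),K,p['distortion'])[:,0]
    R,t=np.array(p['R']),np.array(p['t'])
    return -R.T@t,np.c_[u,np.ones(len(u))]@R
def onz(n,uv,z):
    c,d=ray(n,uv);return c+d*((z-c[2])/d[:,2])[:,None]
def proj(n,X):
    p=env.camera_params(n);K=np.array([[p['fx'],0,p['cx']],[0,p['fy'],p['cy']],[0,0,1]])
    return cv2.projectPoints(np.array(X,float).reshape(-1,1,3),cv2.Rodrigues(np.array(p['R']))[0],np.array(p['t']),K,p['distortion'])[0][:,0]
def tri(*nuv):
    A=np.zeros((3,3));b=np.zeros(3)
    for n,uv in nuv:
        c,d=ray(n,[uv]);d=d[0]/np.linalg.norm(d[0]);P=np.eye(3)-np.outer(d,d);A+=P;b+=P@c
    return np.linalg.solve(A,b)
def un(pts,f,x,y): return (np.array(pts,float)+.5)/f-.5+[x,y]
def rect(P):
    P=P[:,:2];s=np.linalg.norm(np.roll(P,-1,0)-P,axis=1)*1000
    e=(P[2]-P[1])-(P[0]-P[3]);v=(P[2]-P[1])+(P[3]-P[0])
    return P.mean(0).round(4),s.round(1),round(np.degrees(np.arctan2(v[1],v[0])),1)
E
python3 - <<'E'
from h import *
# order: short edge first, then long edge
A=lambda p:un(p,7,112,235);B=lambda p:un(p,5,328,192);C=lambda p:un(p,6,340,190);D=lambda p:un(np.array(p)-[505,0],3,122,160)
print('slim collar',rect(onz('top',A([(595,72),(678,122),(605,245),(522,195)]),.061)))
print('slim grip',rect(onz('top',A([(594,97),(633,120),(590,203),(551,181)]),.089)))
print('wide collar',rect(onz('top',A([(137,110),(222,158),(143,315),(57,272)]),.061)))
print('scene slim griptop',rect(onz('scene',C([(131,75),(167,89),(206,42),(171,35)]),.089)))
print('slot',rect(onz('top',B([(200,206),(212,252),(289,232),(277,189)]),.095)))
print('screws',rect(onz('top',B([(80,142),(144,370),(409,296),(342,72)]),.095)))
print('slot scene',rect(onz('scene',D([(666,89),(663,103),(611,108),(614,93)]),.095)))
print('screws scene',rect(onz('scene',D([(736,51),(724,136),(530,147),(561,60)]),.095)))
for n,u in(('dropper',(276,263)),('jar',(279,220)),('beaker',(273,174))):print(n,onz('top',[u],.055).round(3))
E
```

```text
slim collar (array([0.4871, 0.1652]), array([32.1, 46.3, 32. , 46.4]), np.float64(150.6))
slim grip (array([0.4891, 0.1627]), array([14.6, 29.4, 14.4, 29.7]), np.float64(154.1))
wide collar (array([0.4666, 0.3174]), array([33.1, 57. , 32.5, 58.9]), np.float64(155.3))
scene slim griptop (array([0.4881, 0.1657]), array([13.2, 32.2, 11.9, 28.8]), np.float64(155.4))
slot (array([ 0.5378, -0.2379]), array([21. , 36. , 19.8, 35.8]), np.float64(-76.4))
screws (array([ 0.538, -0.238]), array([104.4, 124.1, 104.1, 123.8]), np.float64(-74.6))
slot scene (array([ 0.5412, -0.2374]), array([17.1, 34.4, 18.2, 35.1]), np.float64(-71.3))
screws scene (array([ 0.5391, -0.2384]), array([104.2, 124.4, 104.9, 124.2]), np.float64(-74.7))
dropper [[ 0.476 -0.015  0.055]]
jar [[ 0.575 -0.021  0.055]]
beaker [[ 0.684 -0.006  0.055]]
```

The collar near the photometer measures 46 x 32 mm, so it is the slim one; the far one is 58 mm. It stands at about (0.488, 0.165) with yaw 152.5°. The slot is at (0.5385, -0.238) with its long axis at 105.4°. First I'll turn the tool by -2.37 rad.

Emit:
shift_gripper --pt "0 0 0 -0.15" --pt "0 0 0 -0.15" --pt "0 0 0 -0.15" --pt "0 0 0 -0.15" --pt "0 0 0 -0.15" --pt "0 0 0 -0.15" --pt "0 0 0 -0.15" --pt "0 0 0 -0.15" --jaw 0.05

```text
clock: 0.9
eef_pos: [0.1581, -0.5264, 0.2494]
tool_rot: [0.732, 0.681, 0.0, -0.001]
contact_force: [-0.3, 0.7, 0.6]
opening: 0.05
finger_force: 0.0
```

Emit:
shift_gripper --pt "0 0 0 -0.15" --pt "0 0 0 -0.15" --pt "0 0 0 -0.15" --pt "0 0 0 -0.15" --pt "0 0 0 -0.15" --pt "0 0 0 -0.15" --pt "0 0 0 -0.15" --pt "0 0 0 -0.12"

```text
clock: 1.7
eef_pos: [0.158, -0.5264, 0.2493]
tool_rot: [0.235, 0.972, 0.001, -0.0]
contact_force: [0.4, 0.2, -0.3]
opening: 0.0499
finger_force: 0.0
```

```bash
cat >> h.py <<'E'
from scipy.spatial.transform import Rotation as Ro
def togo(target,yaw):
    s=env.sense();R=Ro.from_quat(s['tool_rot']).as_matrix()
    y=np.arctan2(R[1,0],R[0,0]);d=(y-np.radians(yaw)+np.pi)%(2*np.pi)-np.pi
    print('t',round(s['clock'],2),'pos',s['eef_pos'].round(4),'yaw',np.degrees(y).round(2),'tilt',R[:,2].round(4),'tool shift',(R.T@(np.array(target)-s['eef_pos'])).round(4),'turn',round(d,4),'j',np.round(s['joints'],2))
E
python3 -c "
from h import *
togo([.488,.1645,.19],152.5)"
```

```text
t 1.7 pos [ 0.158  -0.5264  0.2493] yaw 152.82 tilt [-5.0e-04  1.4e-03 -1.0e+00] tool shift [0.022  0.7652 0.0601] turn 0.0056 j [ 1.52  0.34 -0.36  1.5   0.12  1.33  2.24]
```

Emit:
shift_gripper --pt "-0.01 0.04 0 0" --pt "-0.01 0.04 0 0" --pt "-0.01 0.04 0 0" --pt "-0.01 0.04 0 0" --pt "-0.01 0.04 0 0" --pt "-0.01 0.04 0 0" --pt "-0.01 0.04 0 0" --pt "-0.01 0.04 0 0"

```text
clock: 2.5
eef_pos: [0.3774, -0.2783, 0.2497]
tool_rot: [0.238, 0.971, -0.0, -0.0]
contact_force: [0.7, -0.1, 2.2]
opening: 0.0501
finger_force: 0.0
```

Emit:
shift_gripper --pt "0.01 0.04 0 0" --pt "0.01 0.04 0 0" --pt "0.01 0.04 0 0" --pt "0.01 0.04 0 0" --pt "0.01 0.04 0 0" --pt "0.01 0.04 0 0" --pt "0.01 0.04 0 0" --pt "0.01 0.04 0 0"

```text
clock: 3.3
eef_pos: [0.4535, 0.0423, 0.2498]
tool_rot: [0.238, 0.971, -0.0, -0.0]
contact_force: [0.4, -0.8, 0.4]
opening: 0.0499
finger_force: 0.0
```

```bash
python3 -c "
from h import *
togo([.488,.1645,.19],152.5)"
```

```text
t 3.3 pos [0.4535 0.0423 0.2498] yaw 152.48 tilt [-2.e-04 -7.e-04 -1.e+00] tool shift [0.0258 0.1244 0.0597] turn -0.0004 j [ 0.61  0.2  -0.85  1.73  0.15  1.29  0.81]
```

Moving over the standard and lowering partway, then I'll look.

Emit:
shift_gripper --pt "0.006 0.031 0 0" --pt "0.006 0.031 0 0" --pt "0.007 0.031 0.02 0" --pt "0.007 0.031 0.02 0" --pt "0 0 0.02 0" --pt "0 0 0 0"

```text
clock: 3.9
eef_pos: [0.4854, 0.1629, 0.1868]
tool_rot: [0.236, 0.972, -0.002, -0.003]
contact_force: [-0.4, -0.8, -1.0]
opening: 0.0501
finger_force: 0.0
```

```bash
python3 - <<'E'
from h import *
togo([.488,.1645,.084],152.5)
t=env.read_camera('top');s=env.read_camera('scene')
R=lambda im,x,y,w,h,f:cv2.resize(im[y:y+h,x:x+w],None,fx=f,fy=f,interpolation=cv2.INTER_CUBIC)
o=np.zeros((600,800,3),np.uint8)
o[:600,:400]=R(t,160,190,80,120,5);o[:600,400:]=R(s,330,130,80,120,5)
cv2.imwrite('pics/g1.png',o)
E
```

```text
t 3.9 pos [0.4854 0.1629 0.1868] yaw 152.67 tilt [-0.0071 -0.0019 -1.    ] tool shift [-0.0021  0.0032  0.1028] turn 0.0029 j [ 0.29  0.41 -0.85  1.68  0.32  1.21  0.45]
```

View pics/g1.png

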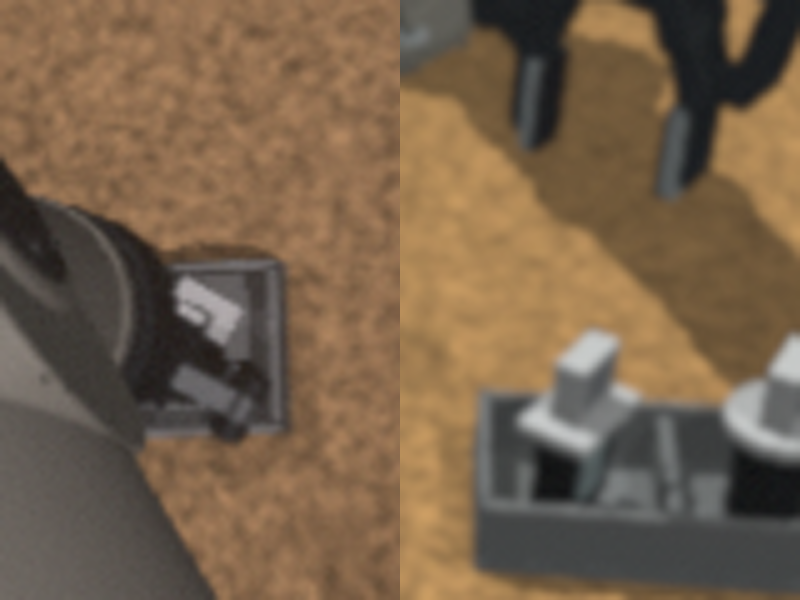

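The right half, from the scene camera, shows both open fingers above the slim grip, with tips at crop (530,148) and (670,197). I'll compare them with the kinematics.

```bash
python3 - <<'E'
from h import *
s=env.sense();R=Ro.from_quat(s['tool_rot']).as_matrix()
for z in(.008,.013,.019):
  P=[s['eef_pos']+R@[x,y,z] for x in(-.011,.011) for y in(.025,-.025)]
  print(z,((proj('scene',P)-[330,130])*5+[400,0]).round())
togo([.488,.1645,.084],152.5)
E
```

```text
0.008 [[657. 175.]
 [536. 133.]
 [684. 151.]
 [564. 111.]]
0.013 [[655. 187.]
 [534. 145.]
 [682. 163.]
 [563. 122.]]
0.019 [[653. 201.]
 [533. 159.]
 [680. 177.]
 [561. 136.]]
t 4.0 pos [0.4876 0.1622 0.1897] yaw 152.47 tilt [-0.0012 -0.001  -1.    ] tool shift [0.0007 0.0024 0.1057] turn -0.0005 j [ 0.29  0.4  -0.85  1.68  0.32  1.21  0.45]
```

Kinematics and cameras agree. Now descend and grip.

Emit:
shift_gripper --pt "0.001 0.002 0.03 0" --pt "0 0 0.03 0" --pt "0 0 0.025 0" --pt "0 0 0.015 0" --pt "0 0 0.006 0" --pt "0 0 0 0" --pt "0 0 0 0"

```text
clock: 4.7
eef_pos: [0.489, 0.1656, 0.0853]
tool_rot: [0.238, 0.971, 0.001, 0.001]
contact_force: [0.4, -0.3, 0.8]
opening: 0.05
finger_force: 0.0
```

```bash
python3 -c "
from h import *
togo([.488,.1645,.084],152.5)"
```

```text
t 4.7 pos [0.489  0.1656 0.0853] yaw 152.49 tilt [ 2.5e-03  8.0e-04 -1.0e+00] tool shift [ 0.0003 -0.0014  0.0013] turn -0.0002 j [ 0.23  0.52 -0.79  1.81  0.44  0.99  0.36]
```

Emit:
shift_gripper --pt "0 0 0 0" --pt "0 0 0 0" --pt "0 0 0 0" --pt "0 0 0 0" --pt "0 0 0 0" --pt "0 0 0 0" --jaw 0.0

```text
clock: 5.3
eef_pos: [0.4886, 0.1656, 0.0849]
tool_rot: [0.238, 0.971, 0.0, 0.001]
contact_force: [-0.3, -0.8, 5.3]
opening: 0.013
finger_force: 60.6
```

```bash
python3 -c "
from h import *
togo([.488,.1645,.084],152.5)"
```

```text
t 5.3 pos [0.4886 0.1656 0.0849] yaw 152.51 tilt [ 1.8e-03  3.0e-04 -1.0e+00] tool shift [ 0.0001 -0.0012  0.0009] turn 0.0002 j [ 0.23  0.52 -0.79  1.81  0.44  0.99  0.35]
```

Emit:
shift_gripper --pt "0 0 -0.02 0" --pt "0 0 -0.04 0" --pt "0 0 -0.04 0" --pt "0 0 -0.04 0" --pt "0 0 -0.02 0.13" --pt "0 0 0 0.13" --pt "0 0 0 0.13" --pt "0 0 0 0.13"

```text
clock: 6.1
eef_pos: [0.4873, 0.165, 0.2435]
tool_rot: [0.482, 0.876, -0.001, -0.0]
contact_force: [-0.6, -0.2, -0.5]
opening: 0.013
finger_force: 59.8
```

Emit:
shift_gripper --pt "0 0 0 0.15" --pt "0 0 0 0.15" --pt "0 0 0 0"

```text
clock: 6.4
eef_pos: [0.4873, 0.1651, 0.2433]
tool_rot: [0.605, 0.796, -0.001, -0.0]
contact_force: [0.2, 0.3, -1.6]
opening: 0.0124
finger_force: 59.8
```

```bash
python3 -c "
from h import *
togo([.5385,-.238,.24],105.35)"
```

```text
t 6.4 pos [0.4873 0.1651 0.2433] yaw 105.55 tilt [-1.4e-03 -8.0e-04 -1.0e+00] tool shift [-0.402  -0.0587  0.0036] turn 0.0036 j [ 0.19  0.32 -0.71  1.6   0.21  1.31 -0.28]
```

Emit:
shift_gripper --pt "-0.02 -0.003 0 0" --pt "-0.04 -0.006 0 0" --pt "-0.04 -0.006 0 0" --pt "-0.04 -0.006 0 0" --pt "-0.04 -0.006 0 0" --pt "-0.04 -0.006 0 0" --pt "-0.04 -0.006 0 0" --pt "-0.04 -0.006 0 0"

```text
clock: 7.2
eef_pos: [0.5244, -0.1374, 0.2435]
tool_rot: [0.604, 0.797, -0.0, -0.0]
contact_force: [1.3, 0.5, -0.3]
opening: 0.0127
finger_force: 59.8
```

Emit:
shift_gripper --pt "-0.04 -0.006 0 0" --pt "-0.04 -0.006 0 0" --pt "-0.02 -0.002 0.01 0" --pt "0 0 0.02 0" --pt "0 0 0.02 0" --pt "0 0 0 0" --pt "0 0 0 0"

```text
clock: 7.9
eef_pos: [0.5379, -0.2346, 0.1934]
tool_rot: [0.604, 0.797, 0.0, -0.001]
contact_force: [0.9, 0.8, -0.0]
opening: 0.0131
finger_force: 59.9
```

```bash
python3 - <<'E'
from h import *
togo([.5385,-.238,.188],105.35)
t=env.read_camera('top');s=env.read_camera('scene')
cv2.imwrite('pics/t_h.png',t);cv2.imwrite('pics/s_h.png',s)
R=lambda im,x,y,w,h,f:cv2.resize(im[y:y+h,x:x+w],None,fx=f,fy=f,interpolation=cv2.INTER_CUBIC)
o=np.zeros((600,800,3),np.uint8)
o[:480,:400]=R(t,330,190,100,120,4);o[:600,400:]=R(s,127,100,80,120,5)
cv2.imwrite('pics/g2.png',o)
E
```

```text
t 7.9 pos [ 0.5379 -0.2346  0.1934] yaw 105.69 tilt [-0.0014  0.0015 -1.    ] tool shift [-0.0035 -0.0004  0.0054] turn 0.006 j [ 0.74  0.47 -0.52  1.48  0.24  1.25  0.47]
```

View pics/g2.png

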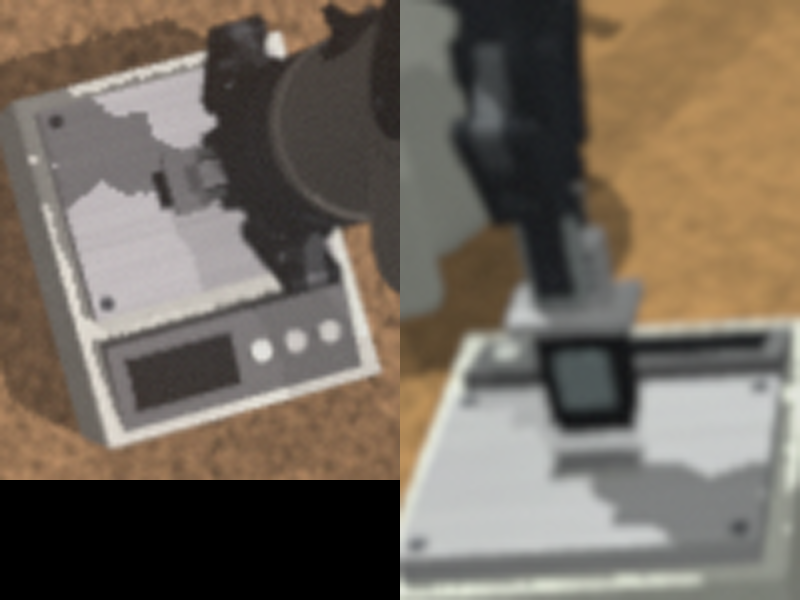

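The scene half shows the blade above the slot. Its foot corners are at crop (553,428) and (630,428), and the slot's far edge is visible near (555–640,450–475). I'll compare this with the predicted projection of a centred standard.

```bash
python3 - <<'E'
from h import *
s=env.sense();R=Ro.from_quat(s['tool_rot']).as_matrix()
print(s['eef_pos'].round(4))
F=lambda P:((proj('scene',P)-[127,100]+.5)*5-.5+[400,0]).round()
G=lambda P:((proj('top',P)-[330,190]+.5)*4-.5).round()
S=lambda x,y,h:s['eef_pos']+R@[x,y,.080-h]
print('foot',F([S(x,y,0) for x in(-.015,.015) for y in(-.007,.007)]))
print('blade6',F([S(x,y,.006) for x in(-.017,.017) for y in(-.009,.009)]))
print('collar top',F([S(x,y,.056) for x in(-.024,.024) for y in(-.016,.016)]))
print('collar top T',G([S(x,y,.056) for x in(-.024,.024) for y in(-.016,.016)]))
a=np.radians(105.35);u=np.array([np.cos(a),np.sin(a),0]);v=np.array([-u[1],u[0],0]);c=np.array([.5385,-.238,.095])
print('slot',F([c+u*x+v*y for x in(-.018,.018) for y in(-.01,.01)]))
# edge finding of collar and blade in the scene frame
o=cv2.imread('pics/g2.png')
g=cv2.cvtColor(o,cv2.COLOR_BGR2GRAY)
for r in(330,350,380,400,420): 
    d=np.diff(cv2.GaussianBlur(g[r:r+1].astype(float),(5,1),0))[0];i=[k for k in range(480,680) if abs(d[k])>4 and abs(d[k])==abs(d[k-4:k+5]).max()];print(r,i)
E
python3 -c "
import cv2
o=cv2.imread('pics/s_h.png')[150:205,140:190];cv2.imwrite('pics/g3.png',cv2.resize(o,None,fx=11,fy=11,interpolation=2))"
```

```text
[ 0.539  -0.2352  0.195 ]
foot [[561. 413.]
 [556. 432.]
 [636. 409.]
 [632. 427.]]
blade6 [[554. 398.]
 [547. 422.]
 [639. 393.]
 [634. 417.]]
collar top [[515. 281.]
 [501. 322.]
 [639. 274.]
 [629. 315.]]
collar top T [[273. 188.]
 [255. 128.]
 [184. 213.]
 [166. 152.]]
slot [[551. 476.]
 [559. 449.]
 [641. 471.]
 [647. 444.]]
330 [631]
350 [495, 517, 536, 537]
380 [556, 612, 636, 637]
400 [547, 560, 616, 636]
420 [551, 632]
```

View pics/g3.png

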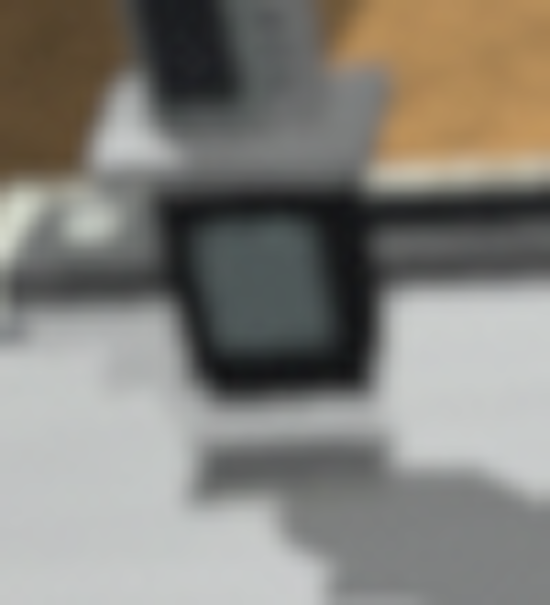

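The standard and slot both sit within about 1 mm of prediction, so the target is (0.539, -0.2386). Align, then descend to just above the mouth.

```bash
python3 -c "
from h import *
togo([.539,-.2386,.179],105.35)"
```

```text
t 8.0 pos [ 0.539  -0.2352  0.195 ] yaw 105.64 tilt [ 1.9e-03 -3.0e-04 -1.0e+00] tool shift [-0.0032 -0.0009  0.016 ] turn 0.0051 j [ 0.74  0.47 -0.52  1.48  0.24  1.25  0.47]
```

Emit:
shift_gripper --pt "-0.0034 0 0.008 0.004" --pt "0 0 0.006 0" --pt "0 0 0 0" --pt "0 0 0 0"

```text
clock: 8.4
eef_pos: [0.5388, -0.2392, 0.1798]
tool_rot: [0.607, 0.795, -0.0, -0.0]
contact_force: [0.5, -0.1, -1.4]
opening: 0.0129
finger_force: 59.8
```

```bash
python3 -c "
from h import *
togo([.539,-.2386,.173],105.35)"
```

```text
t 8.4 pos [ 0.5388 -0.2392  0.1798] yaw 105.3 tilt [-5.e-04  2.e-04 -1.e+00] tool shift [0.0005 0.0003 0.0068] turn -0.0008 j [ 0.74  0.49 -0.51  1.49  0.25  1.23  0.46]
```

Emit:
shift_gripper --pt "0.0005 0 0.004 0" --pt "0 0 0.003 0" --pt "0 0 0.003 0" --pt "0 0 0.002 0" --pt "0 0 0 0"

```text
clock: 8.9
eef_pos: [0.5386, -0.2387, 0.1675]
tool_rot: [0.607, 0.795, -0.0, -0.0]
contact_force: [0.4, 0.1, -1.6]
opening: 0.013
finger_force: 59.8
```

```bash
python3 -c "
from h import *
togo([.539,-.2386,.125],105.35);s=env.sense();print(s['contact_force'],s['wrist_torque'])"
```

```text
t 8.9 pos [ 0.5386 -0.2387  0.1675] yaw 105.3 tilt [-8.e-04  3.e-04 -1.e+00] tool shift [-0.0001  0.0004  0.0425] turn -0.0008 j [ 0.74  0.5  -0.51  1.51  0.25  1.2   0.46]
[ 0.38724836  0.09887035 -1.57891373] [0.04176954 0.0008129  0.01495591]
```

The foot is 7 mm inside the slot with no contact force. Continuing down.

Emit:
shift_gripper --pt "0 0 0.003 0" --pt "0 0 0.004 0" --pt "0 0 0.004 0" --pt "0 0 0.004 0" --pt "0 0 0.004 0" --pt "0 0 0.004 0" --pt "0 0 0 0"

```text
clock: 9.6
eef_pos: [0.5386, -0.2387, 0.1442]
tool_rot: [0.607, 0.795, -0.0, -0.0]
contact_force: [-0.7, 0.5, -0.5]
opening: 0.0127
finger_force: 59.8
```

```bash
python3 -c "
from h import *
togo([.539,-.2386,.125],105.35);s=env.sense();print(s['contact_force'],s['wrist_torque'])"
```

```text
t 9.6 pos [ 0.5386 -0.2387  0.1442] yaw 105.3 tilt [-9.e-04  4.e-04 -1.e+00] tool shift [-0.      0.0004  0.0192] turn -0.0008 j [ 0.74  0.52 -0.5   1.54  0.26  1.15  0.45]
[-0.70834239  0.49328998 -0.49384132] [ 0.0112778  -0.00903338  0.01538891]
```

Emit:
shift_gripper --pt "0 0 0.003 0" --pt "0 0 0.003 0" --pt "0 0 0.003 0" --pt "0 0 0.003 0" --pt "0 0 0.003 0" --pt "0 0 0.002 0" --pt "0 0 0 0" --pt "0 0 0 0"

```text
clock: 10.4
eef_pos: [0.5388, -0.2389, 0.1284]
tool_rot: [0.607, 0.795, -0.0, 0.0]
contact_force: [-3.2, 0.0, 4.6]
opening: 0.0128
finger_force: 60.7
```

```bash
python3 -c "
from h import *
togo([.539,-.2386,.125],105.35);s=env.sense();print(s['contact_force'],s['wrist_torque'])"
```

```text
t 10.4 pos [ 0.5388 -0.2389  0.1284] yaw 105.29 tilt [ 1.e-04 -5.e-04 -1.e+00] tool shift [0.0003 0.0002 0.0034] turn -0.001 j [ 0.73  0.53 -0.5   1.56  0.27  1.12  0.44]
[-3.20874111  0.03082948  4.5826808 ] [-0.00153124  0.5905742   0.02774336]
```

Spring force is building as expected. Going in small steps until the collar seats.

Emit:
shift_gripper --pt "0 0 0.001 0" --pt "0 0 0.001 0" --pt "0 0 0.001 0" --pt "0 0 0 0" --pt "0 0 0 0"

```text
clock: 10.9
eef_pos: [0.5388, -0.239, 0.1257]
tool_rot: [0.607, 0.795, -0.0, 0.0]
contact_force: [-3.9, 0.8, 6.0]
opening: 0.013
finger_force: 61.0
```

Emit:
shift_gripper --pt "0 0 0.001 0" --pt "0 0 0 0" --pt "0 0 0 0"

```text
clock: 11.2
eef_pos: [0.5389, -0.239, 0.1249]
tool_rot: [0.607, 0.795, -0.0, 0.0]
contact_force: [-2.7, 0.1, 7.9]
opening: 0.0129
finger_force: 61.0
```

```bash
python3 -c "
from h import *
togo([.539,-.2386,.125],105.35)"
```

```text
t 11.2 pos [ 0.5389 -0.239   0.1249] yaw 105.29 tilt [ 1.e-04 -7.e-04 -1.e+00] tool shift [ 0.0003  0.0002 -0.0001] turn -0.0011 j [ 0.73  0.54 -0.5   1.56  0.28  1.11  0.44]
```

Emit:
shift_gripper --pt "0 0 0.001 0" --pt "0 0 0 0" --pt "0 0 0 0"

```text
clock: 11.5
eef_pos: [0.5389, -0.239, 0.1249]
tool_rot: [0.607, 0.795, -0.0, 0.0]
contact_force: [-5.7, 0.7, 12.8]
opening: 0.0127
finger_force: 61.8
```

Emit:
shift_gripper --pt "0 0 0.001 0" --pt "0 0 0 0" --pt "0 0 0 0"

```text
clock: 11.8
eef_pos: [0.5389, -0.2389, 0.1249]
tool_rot: [0.607, 0.795, -0.001, 0.001]
contact_force: [-6.8, 1.9, 15.8]
opening: 0.0129
finger_force: 62.4
```

The TCP has stopped at 0.1249 m while the force keeps rising, so the collar is on the plate. I'll check it by eye before handing in.

```bash
python3 - <<'E'
from h import *
s=env.read_camera('scene')
cv2.imwrite('pics/f.png',cv2.resize(s[140:240,115:225],None,fx=6,fy=6,interpolation=2)[:600])
E
```

```text
(no output)
```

View pics/f.png

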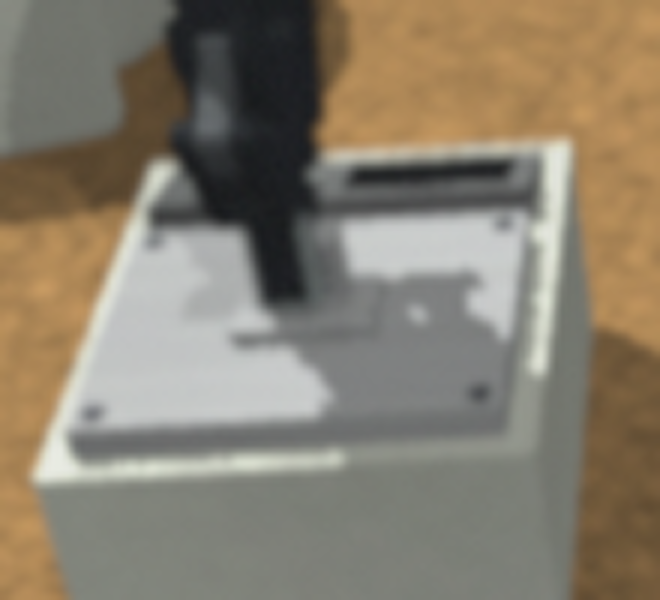

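The collar lies flat on the plate around crop (305,315), no blade is visible, and the fingers are still on the grip.

```bash
python3 -c "
from bench import env
print(env.close_job())"
```

```text
the job is handed in; nothing more can be done
None
```

I handed the job in at about 12 s: the slim standard is fully down in the slot with its collar on the plate, still gripped at about 60 N and pressed down with about 16 N. No verdict was returned, and I took no last picture of the other standards, dropper, jar and beaker, though I saw no sign of touching them.

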